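Blank off the calibrator's test port with the squeeze-tab plug

TASK

Take the two-tab blanking plug from its parking stand and lock it on the empty test port of the pressure calibrator: squeeze its two tabs, set it in the bore, press it gently home against the sprung seal, turn it clockwise until you feel the end stop and let the tabs spring out so that it stays locked. Do not force it against the port, and leave the plain plug in its stand.

Things in the scene. Friction and masses are not known exactly. Their poses are not given: they have to be found in the camera images.
- plug: Aluminium blanking plug with two black side tabs, 130 to 190 g, upright in one of two grey parking stands (64 mm square, 26 mm high). Origin: centre of the flange's underside, z up the axis. Stem below: 20 mm diameter, 18 mm long, chamfered. Flange 37 mm diameter, 6 mm thick; hub above it 29 mm diameter, to z = 38 mm. Half a turn about z gives the same plug.
- plug_ears (a point): On the plug's axis 6 mm above its origin, level with the top of the flange and its two ears. The ears point along the plug's own +x and -x, are 12 mm wide, 6 mm thick and reach 34 mm from the axis.
- plug_tabs (a point): On the plug's axis midway between the tabs, 26 mm above its origin. Tabs at the plug's own +y and -y, 20 mm wide, outer faces z = 10 to 38 mm above the origin, 60 mm across, 48 mm squeezed home. Below each a tooth (z = 1 to 11 mm, 9 mm wide) reaches 32 mm from the axis, 26 mm squeezed. Keep the fingertips above z = 13 mm to clear the port's hooks.
- tab_a (a joint): Inward travel of the tab at the plug's +y, in m: 0 sprung out, 0.006 squeezed home. Spring: about 2 N at 0, 6.5 N at 0.006.
- tab_b (a joint): The same for the tab at the plug's -y.
- port (a point): Test port: steel boss with an open bore on the calibrator's deck, away from its big gauge. Point: centre of the bore at the rim, 88 mm above the table; axes as calibrator, z up. Bore 23 mm diameter, 28 mm deep. The plug goes in with its x axis about 0.96 rad (55 degrees) counterclockwise, from above, of the port's x axis, so its ears come down between the hooks.
- seal_top (a point): Top of the port's sprung rubber seal ring (36 mm outside, 27 mm inside) at rest, 6 mm above the rim. About 3.6 N to start it, 10.8 N to press it flush, where the plug bottoms on the rim. Press the plug to less than 2 mm above the rim to turn it under the hooks; once locked the seal lifts it against them, its origin 2 mm above the rim.
- lock_level (a point): On the port's axis, 8 mm above the rim: underside of the two hooks (tops 12.5 mm, from 27 mm off the axis) of the dark lock ring, at the port's +x and -x, but clocked by hand anywhere within 0.28 rad either way: feel for its end stop. Turned clockwise to it, the plug's x lies along the ring's; let go there, the teeth spring behind keepers (from 28 mm off the axis; 3.5 degrees play).
- calibrator: Calibrator, fixed: tray 280 by 360 mm, deck 57 mm above the table. Origin: centre of the tray's underside, z up. Port at (-20, -70) mm in its axes. Highest: reference gauge, 84 mm dial at (30, 95) mm, top 192 mm above the table. Turning the pressed plug with its tabs squeezed takes 0.05 to 0.2 N m until the stop; 0.3 N m more is the stop.
- plain_plug: A plain brass plug without tabs in the other parking stand, flange 44 mm, knob 26 mm. Origin: centre of the flange's underside. To be left alone.
Mind the look-alikes: they are no part of the job. Leave any green look-alike of the plug alone.

How it is judged:
On the way, in this order (a step that is already met when the one before it is completed fails the run):
1. the plug is lifted clear of its stand, with its tabs squeezed (distance of plug from where it was at the start of the episode above 0.08 m and value of joint each of tab_a, tab_b above 0.003 m), for 0.1 s.
2. the plug is pressed home on the port (less than 3 mm above the rim, within 4 mm of its axis) with both tabs squeezed (z of plug in the frame of port below 0.003 m and horizontal distance between plug and port below 0.004 m and value of joint each of tab_a, tab_b above 0.004 m), for 0.1 s.
At the end, for the whole second after the job is handed in: Plug locked on the port: origin under 4 mm above the rim and within 4 mm of the port's axis, upright within 3.4 degrees, x axis within 0.4 rad of the port's (ears under the hooks), both tabs sprung out to within 1.5 mm of rest, at rest (z of plug in the frame of port between -0.002 and 0.004 m and horizontal distance between plug and port below 0.004 m and angle between plug's own z axis and vertical below 0.06 rad and angle between the x axis of plug and the x axis of port, either way round below 0.4 rad and value of joint each of tab_a, tab_b below 0.0015 m and linear speed of plug below 0.02 m/s); the robot touches nothing.
It fails at once if the plug is forced: contact force between plug and calibrator, summed over their contacts, above 50 N (contact force between plug and calibrator above 50 N).
It fails at once if the plain plug is moved more than 20 mm (distance of plain_plug from where it was at the start of the episode above 0.02 m).
It also fails if it takes over 72 s, if anything falls off the work surface, if the arm or the gripper's body presses on something with over 40 N, if the wrist force passes 120 N, or if a joint passes its speed limit or range.

ROBOT

A 6-joint arm with a two-finger parallel gripper is mounted at the origin on the work surface. World frame = base frame: x ahead of the robot, y to its left, z up, the work surface at z = 0. Lengths are in m, angles in rad, forces in N, time in s.
With the tool pointing down it reaches from about 0.35 to 0.775 m from the base axis. Payload 7.3 kg.
Tool frame: the origin (TCP) lies at the centre of the arm's flange, where the gripper is bolted on; the fingertips stand 178 mm ahead of it and the grasp point (between the pads) lies 159 mm ahead of it; z points along the fingers, y is the line along which they close (so a half turn about z gives the same grasp; the last joint's range is limited). The gripper opens to 92 mm and grips with 3 to 60 N. Pads are 19 mm wide; open, the fingers measure 130 mm over their backs; the gripper's body (75 mm by 190 mm) begins 47 mm behind the grasp point.
Start: joints at [-1.419, 0.342, 1.524, -0, 1.275, -0.146], TCP at [0.154, -0.502, 0.405] pointing down, gripper open.
Joint ranges: [-2.53, 2.53], [-0.77, 2.02], [0.04, 2.7], [-1, 4.14], [0.28, 2.66], [-3.11, 3.11]. Speed limits (rad/s): [2.57, 2.57, 3.14, 3.14, 3.14, 3.14].

INTERFACE

Orientations are given as [roll, pitch, yaw] about the fixed x, y, z axes, in that order (R = Rz(yaw) Ry(pitch) Rx(roll)).
In Python, from cell import robot gives the robot as it stands.
- The arm moves only by the shell command python3 -m pendant 'ROWS' [OPENING] [FORCE]. ROWS is one flat JSON list of numbers that holds 1 to 8 rows one after another, with no inner brackets; each row has 6 numbers: dx, dy, dz in m, then a rotation vector rx, ry, rz in rad; each row shifts and turns the commanded pose from where the row before left it, along the tool's axes as they then stand; what a row does not reach is not made up. A row lasts 1/12 s, in which the tool goes at most 0.0417 m and 0.125 rad, less where a joint would pass 70% of its speed; a pose out of reach is approached as far as the arm can. OPENING is the finger opening in m, set as the command begins (- or left out keeps the last). The fingers move at their own pace and stop on an object; FORCE is the grip in N (left out, the last holds). Time passes only in rows, so rows that do not move let the fingers close. It prints the time, the measured TCP pose, the force, the opening and the grip force at its end. Input that does not fit is refused with a message, and nothing moves.
- robot.observe(): the state, without advancing time (a new reading comes with each control period).
- robot.read_camera(name): name is "side" or "top"; returns a dict with "image" (420x560x3 uint8, red, green, blue), "fx", "fy", "cx", "cy" (pixels), "pose" (4x4, takes a point from camera to world coordinates). Camera axes: x right, y down, z forward; pixel columns grow to the right and rows downward; lengths in m; the calibration is good to about 2 mm. A picture is of the moment at which its call begins. There is no depth.
- robot.hand_in(): hands the job in; it is judged then, once.
The state is a dict: "time": time; "qpos": joint angles; "qvel": joint speeds; "joint_efforts": joint torques, N m; "tool_pos": TCP position; "tool_rot": TCP orientation; "contact_force": force on the tool from outside, world axes, zero at the start; "torque": the same for the moment, N m; "opening": finger opening in m; "grip_force": force on a finger pad.
Only numpy, scipy, OpenCV 4.12 (cv2) and the standard library are available. Lean on these libraries where they do the work, as an engineer would, in place of code of your own. Each camera call takes 0.05 s, during which the arm holds its last target. There are 200 camera calls.

## Working session

There is one attempt and no reset: what is moved stays moved. The work goes in short steps, Python scripts to look and compute and a shell command to move; the robot and the scene stay as the last step left them, time stands still between calls to the robot, and variables do not carry over. Pictures are saved under pics/ and viewed, at most 10 in all, crops included, and the job is handed in when it is done.

```bash
mkdir -p pics; ls
python3 - <<'E'
from cell import robot
import cv2
for n in("top","side"):
    d=robot.read_camera(n); cv2.imwrite(f"pics/{n}0.png",d["image"][:,:,::-1]); print(n,d["fx"],d["fy"],d["cx"],d["cy"]);print(d["pose"])
print(robot.observe())
E
```

```text
pics
top 540.1771222228625 540.1771222228625 283.61929252005 209.9247788986487
[[-2.20465471e-02 -9.74440165e-01  2.23562776e-01  2.33907513e-01]
 [-9.99744768e-01  2.25916854e-02 -1.19315592e-04  8.34479779e-03]
 [-4.93439400e-03 -2.23508347e-01 -9.74689525e-01  1.45534436e+00]
 [ 0.00000000e+00  0.00000000e+00  0.00000000e+00  1.00000000e+00]]
side 465.4699096505705 465.4699096505705 280.7552517445532 211.118097336428
[[ 0.96811318 -0.1791485   0.17510762  0.32968672]
 [-0.25044607 -0.67595554  0.69308071 -0.76781897]
 [-0.0057994  -0.71483559 -0.69926851  0.86103766]
 [ 0.          0.          0.          1.        ]]
{'time': 0.1, 'qpos': array([-1.41904565e+00,  3.42626234e-01,  1.52488865e+00, -6.61876743e-06,
        1.27541242e+00, -1.46025619e-01]), 'qvel': array([ 0.00057159,  0.00060766, -0.00187188, -0.00052348, -0.00131731,
       -0.00078801]), 'joint_efforts': array([ 2.30572623e-03, -4.32002306e+01, -2.44694424e+01,  7.19698844e-02,
        5.25782711e-02, -5.15541547e-05]), 'tool_pos': array([ 0.15402209, -0.50177605,  0.40413968]), 'tool_rot': array([-3.14027128e+00, -1.87940017e-04,  2.97778106e-01]), 'contact_force': array([ 0.41044862, -0.32268403, -0.28435856]), 'torque': array([-0.06196222,  0.05930154, -0.01892869]), 'grip_force': 0.0, 'opening': 0.09218596257702058}
```

View pics/top0.png

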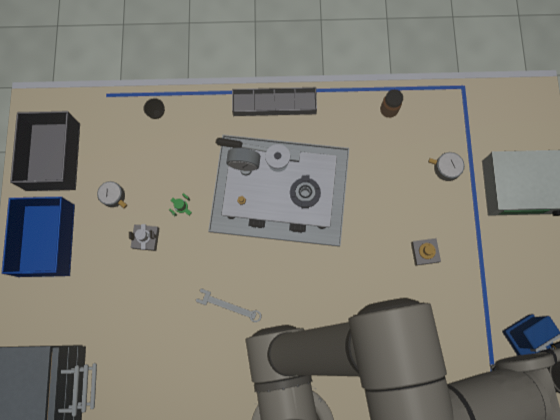

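View pics/side0.png

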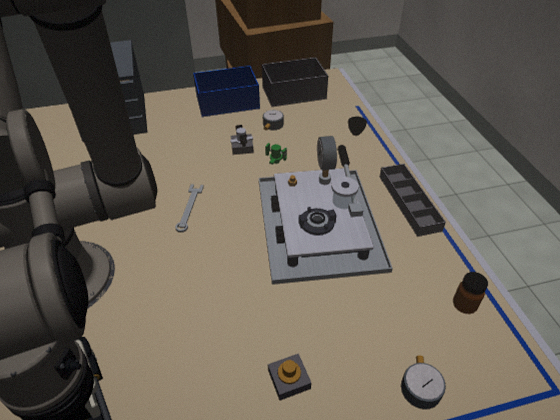

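Top: plug in its stand at about (143,236), port at (305,192), plain brass plug at (428,251), green look-alike at (180,205). I'll enlarge both targets from both cameras.

```bash
cat > h.py <<'E'
import numpy as np,cv2
from cell import robot
def ray(d,u,v):
    T=d["pose"];r=T[:3,:3]@[(u-d["cx"])/d["fx"],(v-d["cy"])/d["fy"],1];return T[:3,3],r
def atz(d,u,v,z):
    o,r=ray(d,u,v);return o+r*(z-o[2])/r[2]
def proj(d,p):
    T=d["pose"];q=T[:3,:3].T@(np.array(p)-T[:3,3]);return q[0]/q[2]*d["fx"]+d["cx"],q[1]/q[2]*d["fy"]+d["cy"]
def crop(im,u,v,w,h,s):  # top-left at u,v
    c=cv2.resize(im[v:v+h,u:u+w,::-1],None,fx=s,fy=s,interpolation=cv2.INTER_CUBIC)
    for k in range(0,w,10):cv2.putText(c,str(u+k),(k*s,8),0,.3,(0,0,255));cv2.line(c,(k*s,10),(k*s,14),(0,0,255))
    for k in range(10,h,10):cv2.putText(c,str(v+k),(0,k*s+3),0,.3,(0,0,255));cv2.line(c,(20,k*s),(24,k*s),(0,0,255))
    return c
E
python3 - <<'E'
from h import *
t=robot.read_camera("top");s=robot.read_camera("side")
A=np.hstack([crop(t["image"],122,216,44,44,9),crop(t["image"],283,170,44,44,9)])
B=np.hstack([crop(s["image"],222,116,44,44,9),crop(s["image"],296,198,44,44,9)])[:, :]
cv2.imwrite("pics/ct.png",A[:, :800]);cv2.imwrite("pics/cs.png",B[:, :800])
E
```

```text
(no output)
```

View pics/ct.png

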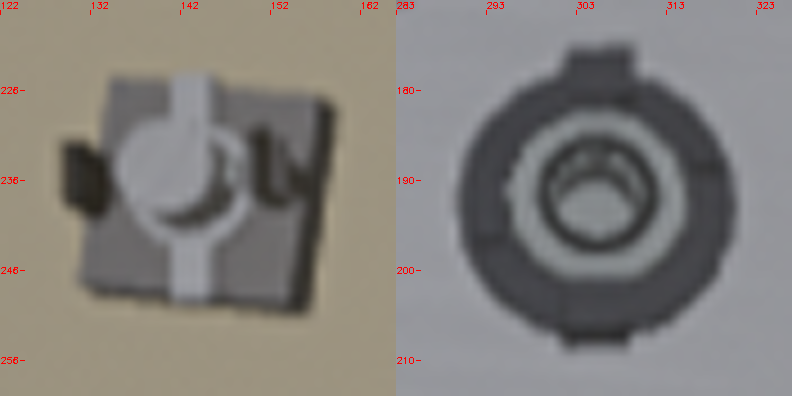

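View pics/cs.png

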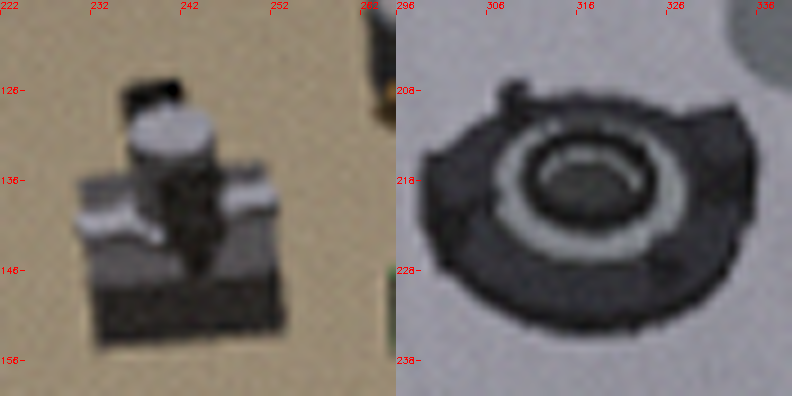

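Readings (crops): hub top at top (140.1,233.5) and side (240.7,129.9), ears vertical in the top view from (142.8,223.7) to (142.8,249.1). Seal centre is at top (304.9,191.1) and side (317.1,217.8), with hooks at (305.3,176.5) and (304.9,207.3).

```bash
cat >> h.py <<'E'
def tri(obs):
    A=np.zeros((3,3));b=np.zeros(3)
    for d,u,v in obs:
        o,r=ray(d,u,v);r=r/np.linalg.norm(r);P=np.eye(3)-np.outer(r,r);A+=P;b+=P@o
    return np.linalg.solve(A,b)
def tool(): 
    o=robot.observe();return o["tool_pos"],o["tool_rot"]
E
python3 - <<'E'
from h import *
np.set_printoptions(precision=4,suppress=True)
t=robot.read_camera("top");s=robot.read_camera("side")
print("hub top",atz(t,140.1,233.5,.064),atz(s,240.7,129.9,.064),tri([(t,140.1,233.5),(s,240.7,129.9)]))
a,b=atz(t,142.8,223.7,.032),atz(t,142.8,249.1,.032);print("ears",a,b,(a+b)/2,np.arctan2(*(a-b)[1::-1]))
print("seal",atz(t,304.95,191.06,.094),atz(s,317.1,217.8,.094),tri([(t,304.95,191.06),(s,317.1,217.8)]))
a,b=atz(t,305.3,176.5,.1),atz(t,304.9,207.3,.1);print("hooks",np.arctan2(*(a-b)[1::-1]),(a+b)/2)
# tray edges
for p,q in(((210,233),(340,245)),((223,137),(348,149))):
    e=atz(t,*p,.0)-atz(t,*q,.0);print("tray y axis yaw",np.arctan2(-e[0],e[1]),np.linalg.norm(e))
for p,q in(((223,137),(210,233)),((348,149),(340,245))):
    e=atz(t,*p,.0)-atz(t,*q,.0);print("tray x yaw",np.arctan2(e[1],e[0]),np.linalg.norm(e))
print("green",atz(t,180,205,.03))
im=t["image"][125:255,200:360,::-1];cv2.imwrite("pics/tray.png",cv2.resize(im,None,fx=4.5,fy=4.5,interpolation=cv2.INTER_CUBIC))
E
```

```text
hub top [0.4984 0.3855 0.064 ] [0.5005 0.3882 0.064 ] [0.4991 0.385  0.0661]
ears [0.5311 0.3879 0.032 ] [0.4621 0.3854 0.032 ] [0.4966 0.3866 0.032 ] 0.03622651481718591
seal [ 0.5953 -0.0485  0.094 ] [ 0.5978 -0.0507  0.094 ] [ 0.5972 -0.0487  0.0917]
hooks -0.04349157726664995 [ 0.5917 -0.0486  0.1   ]
tray y axis yaw -0.11613446119001486 0.3567202669953724
tray y axis yaw -0.12485897506724385 0.3574781830334814
tray x yaw -0.1245909213930094 0.2798258489926386
tray x yaw -0.12737595373731106 0.27671454401975193
green [0.5811 0.2892 0.03  ]
```

View pics/tray.png

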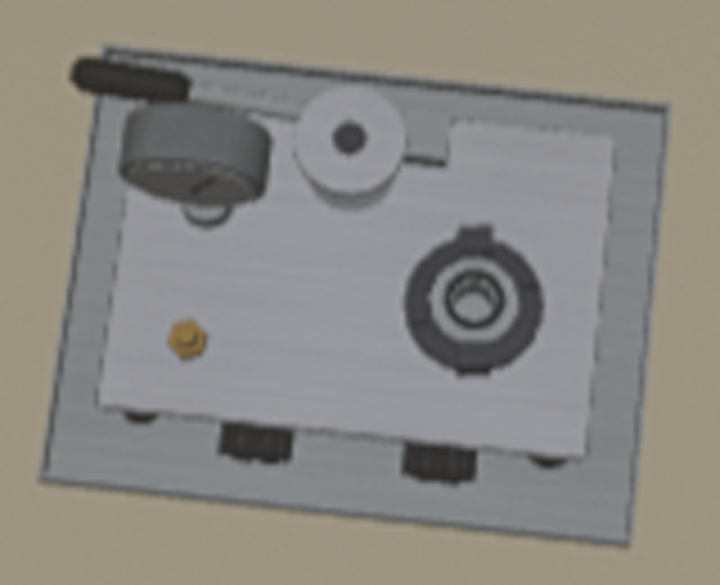

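```bash
cat >> h.py <<'E'
def go(x,y,z,yaw):
    p,r=tool();c,s=np.cos(r[2]),np.sin(r[2]);dx,dy=x-p[0],y-p[1]
    print("now",p.round(4),r.round(4),"tool d:",np.round([c*dx+s*dy,s*dx-c*dy,p[2]-z],4),"rz",round(-(yaw-r[2]),4))
    o=robot.observe();print("t",o["time"],"F",o["contact_force"].round(2),"T",o["torque"].round(3),"open",round(o["opening"],4),"grip",o["grip_force"])
E
python3 -m pendant '[0,0,0,0,0,0.0873,0,0,0,0,0,0.0873,0,0,0,0,0,0.0873,0.0222,-0.0279,0,0,0,0,0.0222,-0.0279,0,0,0,0,0.0222,-0.0279,0,0,0,0,0.0222,-0.0279,0,0,0,0,0.0222,-0.0279,0,0,0,0]' 0.092
python3 -m pendant '[0.0222,-0.0279,0,0,0,0,0.0222,-0.0279,0,0,0,0,0.0222,-0.0279,0,0,0,0,0.0222,-0.0279,0,0,0,0,0.0222,-0.0279,0,0,0,0,0.0222,-0.0279,0,0,0,0,0.0222,-0.0279,0,0,0,0,0.0222,-0.0279,0,0,0,0]'
python3 -c "
from h import *
go(.4985,.387,.30,.036)"
```

```text
time: 0.97
tool_pos: [0.2606, -0.357, 0.4047]
tool_rot: [3.141, -0.0, 0.035]
contact_force: [1.5, -1.2, -0.2]
opening: 0.0918
grip_force: 0.0
time: 1.63
tool_pos: [0.4301, -0.1274, 0.4049]
tool_rot: [3.141, -0.0, 0.036]
contact_force: [1.2, -0.5, 0.1]
opening: 0.0916
grip_force: 0.0
now [ 0.4301 -0.1274  0.4049] [ 3.1412e+00 -4.0000e-04  3.5900e-02] tool d: [ 0.0868 -0.5116  0.1049] rz -0.0001
t 1.6333 F [ 1.24 -0.5   0.09] T [-0.027  0.013 -0.045] open 0.0916 grip 0.0
```

```bash
python3 -m pendant '[0.0058,-0.034,0,0,0,0,0.0058,-0.034,0,0,0,0,0.0058,-0.034,0,0,0,0,0.0058,-0.034,0,0,0,0,0.0058,-0.034,0,0,0,0,0.0058,-0.034,0,0,0,0,0.0058,-0.034,0,0,0,0,0.0058,-0.034,0,0,0,0]'
python3 -m pendant '[0.0058,-0.034,0,0,0,0,0.0058,-0.034,0.02,0,0,0,0.0058,-0.034,0.02,0,0,0,0.0058,-0.034,0.02,0,0,0,0.0058,-0.034,0.02,0,0,0,0.0058,-0.03,0.02,0,0,0,0,0,0,0,0,0,0,0,0,0,0,0]'
python3 -c "
from h import *
go(.4985,.387,.22,.036)
t=robot.read_camera('top');s=robot.read_camera('side')
cv2.imwrite('pics/ab.png',np.hstack([crop(t['image'],100,196,80,80,5),crop(s['image'],200,80,80,80,5)]))"
```

```text
time: 2.3
tool_pos: [0.4659, 0.1462, 0.4048]
tool_rot: [3.141, -0.0, 0.036]
contact_force: [1.0, -0.3, -0.7]
opening: 0.0915
grip_force: 0.0
time: 2.97
tool_pos: [0.4931, 0.3468, 0.3026]
tool_rot: [3.14, 0.003, 0.038]
contact_force: [-0.2, -1.1, -0.6]
opening: 0.0918
grip_force: 0.0
now [0.4931 0.3468 0.3026] [3.1398 0.0033 0.0385] tool d: [ 0.0069 -0.04    0.0826] rz 0.0025
t 2.9667 F [-0.18 -1.08 -0.56] T [0.058 0.033 0.024] open 0.0918 grip 0.0
```

View pics/ab.png

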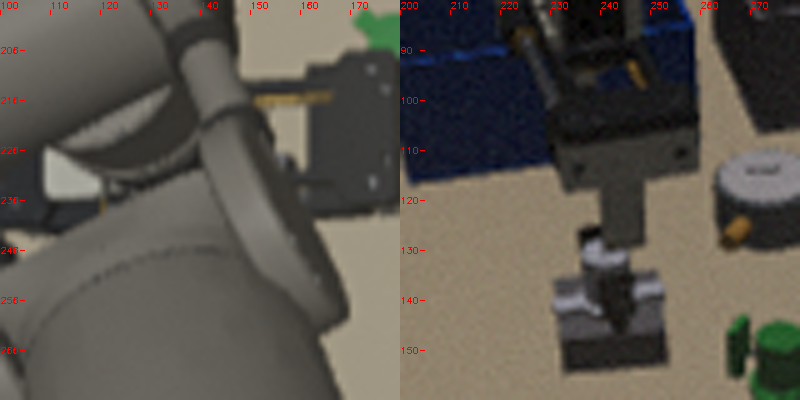

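The top view is blocked by the arm. The side view shows a finger in front of the plug, with the plug still upright at about (241,130). I'll centre over it and descend.

```bash
python3 -m pendant '[0.0035,-0.02,0,0,0,0.0,0.0034,-0.02,0,0,0,0,0,0,0,0,0,0,0,0,0,0,0,0]'
python3 -c "
from h import *
go(.4985,.387,.22,.036)"
python3 -m pendant '[0,0,0.02,0,0,0,0,0,0.02,0,0,0,0,0,0.02,0,0,0,0,0,0.02,0,0,0,0,0,0,0,0,0,0,0,0,0,0,0,0,0,0,0,0,0]'
python3 -c "
from h import *
go(.4985,.387,.22,.036)"
```

```text
time: 3.4
tool_pos: [0.4994, 0.3852, 0.3059]
tool_rot: [-3.141, -0.002, 0.036]
contact_force: [-0.1, -1.4, -0.1]
opening: 0.092
grip_force: 0.0
now [0.4994 0.3852 0.3059] [-3.141e+00 -1.700e-03  3.570e-02] tool d: [-0.0008 -0.0019  0.0859] rz -0.0003
t 3.4 F [-0.06 -1.38 -0.14] T [ 0.025 -0.004 -0.002] open 0.092 grip 0.0
time: 3.98
tool_pos: [0.4998, 0.3852, 0.2264]
tool_rot: [-3.141, -0.002, 0.035]
contact_force: [0.2, -0.5, 0.6]
opening: 0.092
grip_force: 0.0
now [0.4998 0.3852 0.2264] [-3.1408e+00 -2.0000e-03  3.5000e-02] tool d: [-0.0012 -0.0019  0.0064] rz -0.001
t 3.9833 F [ 0.19 -0.48  0.56] T [ 0.021 -0.008  0.006] open 0.092 grip 0.0
```

```bash
python3 -m pendant '[-0.001,-0.002,0.006,0,0,0,0,0,0,0,0,0,0,0,0,0,0,0]'
python3 -m pendant '[0,0,0,0,0,0,0,0,0,0,0,0,0,0,0,0,0,0,0,0,0,0,0,0,0,0,0,0,0,0,0,0,0,0,0,0,0,0,0,0,0,0,0,0,0,0,0,0]' 0.04 35
python3 -m pendant '[0,0,0,0,0,0,0,0,0,0,0,0,0,0,0,0,0,0,0,0,0,0,0,0]' 
python3 -c "
from h import *
go(.4985,.387,.22,.036)"
```

```text
time: 4.23
tool_pos: [0.498, 0.3878, 0.2192]
tool_rot: [-3.141, -0.001, 0.036]
contact_force: [0.9, 0.2, 0.3]
opening: 0.0918
grip_force: 0.0
time: 4.9
tool_pos: [0.4981, 0.3877, 0.2191]
tool_rot: [-3.142, -0.0, 0.036]
contact_force: [-0.0, -0.3, 0.3]
opening: 0.0464
grip_force: 35.0
time: 5.23
tool_pos: [0.4981, 0.3877, 0.219]
tool_rot: [-3.141, -0.0, 0.036]
contact_force: [-1.0, -2.1, 5.6]
opening: 0.0464
grip_force: 35.0
now [0.4981 0.3877 0.219 ] [-3.1415e+00 -4.0000e-04  3.5900e-02] tool d: [ 0.0004  0.0007 -0.001 ] rz -0.0001
t 5.2333 F [-1.04 -2.07  5.6 ] T [-0.132  0.221  0.014] open 0.0464 grip 35.03090500831604
```

```bash
python3 -m pendant '[0,0,-0.01,0,0,0,0,0,-0.025,0,0,0,0,0,-0.025,0,0,0,0,0,-0.03,0,0,0,0,0,-0.03,0,0,0,0,0,-0.03,0,0,0,0,0,-0.03,0,0,0,0,0,-0.02,0,0,0]'
python3 -c "
from h import *
go(.585,-.0495,.40,.84)
s=robot.read_camera('side')
cv2.imwrite('pics/l.png',crop(s['image'],190,20,100,100,6))"
```

```text
time: 5.9
tool_pos: [0.4979, 0.3877, 0.422]
tool_rot: [-3.14, -0.003, 0.036]
contact_force: [-0.6, 0.6, -1.0]
opening: 0.047
grip_force: 35.0
now [0.4979 0.3877 0.422 ] [-3.1401e+00 -2.8000e-03  3.5900e-02] tool d: [0.0713 0.44   0.022 ] rz -0.8041
t 5.9 F [-0.59  0.56 -1.03] T [ 0.02  -0.037  0.046] open 0.047 grip 34.98283088207245
```

View pics/l.png

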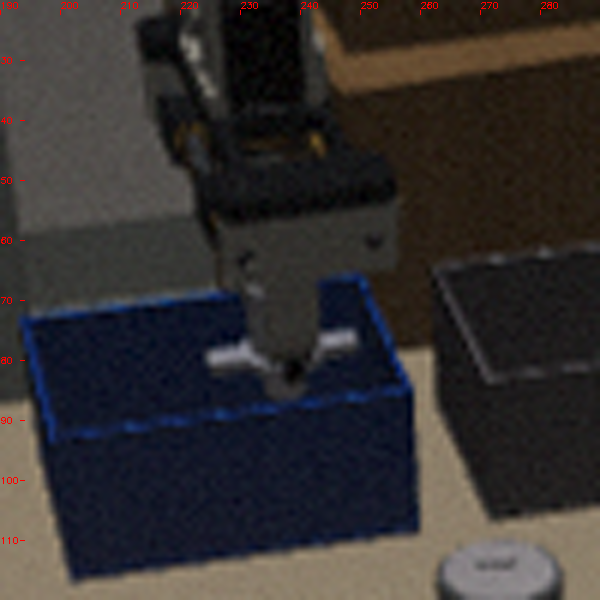

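The plug is held: ears visible at about (226,79) and (248,76), level below the fingers. Next I'll carry it over the port and turn it to the entry yaw.

```bash
python3 -m pendant '[0.0064,0.0338,0,0,0,0,0.0064,0.0338,0,0,0,0,0.0064,0.0338,0,0,0,0,0.0064,0.0338,0,0,0,0,0.0064,0.0338,0,0,0,0,0.0064,0.0338,0,0,0,0,0.0064,0.0338,0,0,0,0,0.0064,0.0338,0,0,0,0]'
python3 -m pendant '[0.0064,0.0338,0,0,0,0,0.0064,0.0338,0,0,0,0,0.0064,0.0338,0,0,0,0,0.0064,0.0338,0,0,0,0,0.0064,0.0338,0,0,0,0,0,0,0,0,0,0]'
python3 -m pendant '[0,0,0,0,0,-0.1,0,0,0,0,0,-0.1,0,0,0,0,0,-0.1,0,0,0,0,0,-0.1,0,0,0,0,0,-0.1,0,0,0,0,0,-0.1,0,0,0,0,0,-0.1,0,0,0,0,0,-0.1]'
python3 -m pendant '[0,0,0,0,0,0,0,0,0,0,0,0,0,0,0,0,0,0]'
python3 -c "
from h import *
go(.5966,-.0495,.33,.84)"
```

```text
time: 6.62
tool_pos: [0.5588, 0.1177, 0.418]
tool_rot: [3.141, 0.001, 0.036]
contact_force: [0.9, -0.2, -1.2]
opening: 0.0468
grip_force: 35.0
time: 7.12
tool_pos: [0.5977, -0.0541, 0.4175]
tool_rot: [3.139, 0.001, 0.03]
contact_force: [0.0, 0.0, -2.4]
opening: 0.0466
grip_force: 35.0
time: 7.78
tool_pos: [0.5968, -0.0482, 0.4178]
tool_rot: [-3.14, 0.001, 0.841]
contact_force: [-0.4, -0.1, -1.7]
opening: 0.0464
grip_force: 35.0
time: 8.03
tool_pos: [0.5969, -0.0483, 0.4183]
tool_rot: [-3.141, 0.0, 0.833]
contact_force: [-0.3, 0.9, -2.3]
opening: 0.0462
grip_force: 35.0
now [ 0.5969 -0.0483  0.4183] [-3.1411e+00  4.0000e-04  8.3310e-01] tool d: [-0.0011  0.0006  0.0883] rz -0.0069
t 8.0333 F [-0.31  0.87 -2.25] T [-0.07  -0.037  0.02 ] open 0.0462 grip 34.98290240764618
```

```bash
python3 -m pendant '[-0.001,0,0.022,0,0,0,0,0,0.022,0,0,0,0,0,0.022,0,0,0,0,0,0.02,0,0,0,0,0,0,0,0,0,0,0,0,0,0,0,0,0,0,0,0,0]'
python3 -c "
from h import *
go(.5966,-.0495,.33,.84)
s=robot.read_camera('side');t=robot.read_camera('top')
cv2.imwrite('pics/p.png',np.hstack([crop(t['image'],275,160,66,66,6),crop(s['image'],284,170,66,66,6)]))
p,r=tool()
for z in(.038,.006,0,-.018):
    q=p-[0,0,.193-z];print(z,proj(s,q))
print('stem tip edges',[proj(s,p+[a,b,-.211]) for a,b in((.0097,-.0025),(-.0097,.0025))])
c,k=np.cos(r[2]),np.sin(r[2])
print('ears',[proj(s,p+[e*c,e*k,-.187]) for e in(.034,-.034)])"
```

```text
time: 8.62
tool_pos: [0.5967, -0.0492, 0.334]
tool_rot: [3.14, -0.001, 0.835]
contact_force: [0.6, -0.2, -1.5]
opening: 0.0462
grip_force: 35.0
now [ 0.5967 -0.0492  0.334 ] [ 3.1399e+00 -9.0000e-04  8.3510e-01] tool d: [-0.0003  0.0001  0.004 ] rz -0.0049
t 8.6167 F [ 0.61 -0.17 -1.52] T [-0.    -0.037  0.009] open 0.0462 grip 34.98330116271973
0.038 (np.float64(318.3556515889389), np.float64(189.99209274411237))
0.006 (np.float64(317.63232899754155), np.float64(200.645944103606))
0 (np.float64(317.5001448479253), np.float64(202.59289045761363))
-0.018 (np.float64(317.1098675097304), np.float64(208.34130312930168))
stem tip edges [(np.float64(321.5074739301005), np.float64(208.32021134604497)), (np.float64(312.71254435115605), np.float64(208.3623935539792))]
ears [(np.float64(323.7796709700928), np.float64(191.62447547127675)), (np.float64(311.2267976324582), np.float64(210.04631592959652))]
```

View pics/p.png

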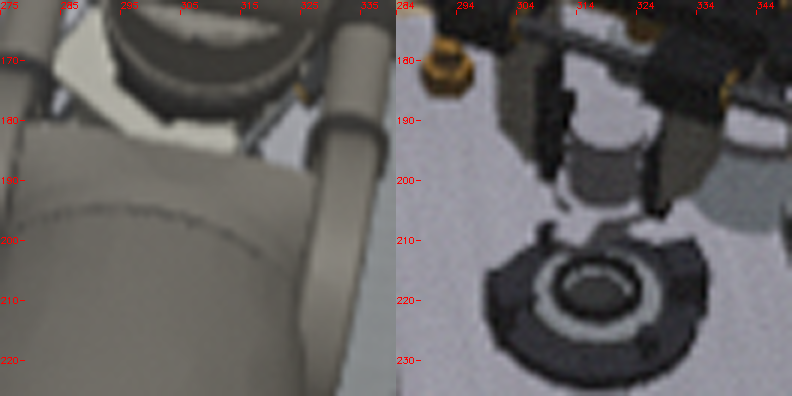

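The side view shows the hub centred at about (318.3,200) and the port's bore at about (317.2,217.5). This agrees with the estimates, so I'll descend gently.

```bash
python3 -m pendant '[0,0,0.015,0,0,-0.005,0,0,0.012,0,0,0,0,0,0.003,0,0,0,0,0,0.003,0,0,0,0,0,0,0,0,0]'
python3 -m pendant '[0,0,0.002,0,0,0,0,0,0.002,0,0,0,0,0,0.002,0,0,0,0,0,0,0,0,0]'
python3 -c "
from h import *
go(.5966,-.0495,.281,.84)"
```

```text
time: 9.13
tool_pos: [0.5965, -0.0492, 0.3002]
tool_rot: [3.141, -0.0, 0.841]
contact_force: [0.6, -0.3, -1.6]
opening: 0.0463
grip_force: 35.0
time: 9.47
tool_pos: [0.5965, -0.049, 0.2938]
tool_rot: [3.141, -0.001, 0.841]
contact_force: [0.6, 0.1, -1.7]
opening: 0.0464
grip_force: 35.0
now [ 0.5965 -0.049   0.2938] [ 3.1412e+00 -8.0000e-04  8.4080e-01] tool d: [-0.0003  0.0005  0.0128] rz 0.0008
t 9.4667 F [ 0.6   0.12 -1.66] T [ 0.206 -0.276 -0.052] open 0.0464 grip 34.98268783092499
```

```bash
python3 -m pendant '[0,0,0.002,0,0,0,0,0,0.002,0,0,0,0,0,0.002,0,0,0,0,0,0,0,0,0]'
python3 -m pendant '[0,0,0.0015,0,0,0,0,0,0.0015,0,0,0,0,0,0,0,0,0]'
python3 -c "
from h import *
go(.5966,-.0495,.281,.84)"
```

```text
time: 9.8
tool_pos: [0.5965, -0.0489, 0.2874]
tool_rot: [3.141, -0.001, 0.841]
contact_force: [2.5, 2.6, -1.7]
opening: 0.0465
grip_force: 35.0
time: 10.05
tool_pos: [0.5964, -0.0489, 0.2853]
tool_rot: [3.141, -0.001, 0.841]
contact_force: [-0.3, 4.7, 3.8]
opening: 0.0464
grip_force: 35.0
now [ 0.5964 -0.0489  0.2853] [ 3.1409e+00 -9.0000e-04  8.4090e-01] tool d: [-0.0003  0.0005  0.0043] rz 0.0009
t 10.05 F [-0.33  4.68  3.78] T [ 0.727 -0.204  0.   ] open 0.0464 grip 35.01810550689697
```

```bash
python3 -m pendant '[0.0006,-0.0005,0,0,0,0,0,0,0,0,0,0]'
python3 -m pendant '[0,0,0.0015,0,0,0,0,0,0.0015,0,0,0,0,0,0,0,0,0,0,0,0,0,0,0]'
python3 -c "
from h import *
go(.5966,-.0495,.281,.84)"
```

```text
time: 10.22
tool_pos: [0.5965, -0.0486, 0.2853]
tool_rot: [3.14, -0.0, 0.841]
contact_force: [1.3, 1.2, 4.2]
opening: 0.0464
grip_force: 35.0
time: 10.55
tool_pos: [0.5965, -0.0486, 0.2825]
tool_rot: [3.14, -0.0, 0.841]
contact_force: [0.2, 1.9, 6.8]
opening: 0.0467
grip_force: 35.0
now [ 0.5965 -0.0486  0.2825] [ 3.1402e+00 -3.0000e-04  8.4090e-01] tool d: [-0.0006  0.0007  0.0015] rz 0.0009
t 10.55 F [0.22 1.85 6.84] T [ 0.357 -0.086 -0.022] open 0.0467 grip 35.03607451915741
```

```bash
python3 -m pendant '[0,0,0.0007,0,0,0,0,0,0.0006,0,0,0,0,0,0,0,0,0,0,0,0,0,0,0]'
python3 -c "
from h import *
go(.5966,-.0495,.281,.84)"
```

```text
time: 10.88
tool_pos: [0.5964, -0.0486, 0.2815]
tool_rot: [3.14, -0.0, 0.841]
contact_force: [-0.3, 2.2, 8.9]
opening: 0.0466
grip_force: 35.0
now [ 0.5964 -0.0486  0.2815] [ 3.140e+00 -4.000e-04  8.409e-01] tool d: [-0.0006  0.0007  0.0005] rz 0.0009
t 10.8833 F [-0.27  2.16  8.88] T [0.343 0.133 0.027] open 0.0466 grip 35.049930810928345
```

```bash
python3 -m pendant '[0,0,0.0003,0,0,0.05,0,0,0,0,0,0.05,0,0,0,0,0,0.05,0,0,0,0,0,0.05]'
python3 -c "
from h import *
go(.5966,-.0495,.281,-.043)"
python3 -m pendant '[0,0,0,0,0,0.05,0,0,0,0,0,0.05,0,0,0,0,0,0.05,0,0,0,0,0,0.05]'
python3 -c "
from h import *
go(.5966,-.0495,.281,-.043)"
```

```text
time: 11.22
tool_pos: [0.5967, -0.0485, 0.2813]
tool_rot: [3.14, -0.001, 0.639]
contact_force: [0.9, 2.5, 7.9]
opening: 0.0466
grip_force: 35.0
now [ 0.5967 -0.0485  0.2813] [ 3.1395e+00 -1.4000e-03  6.3860e-01] tool d: [-0.0006  0.0007  0.0003] rz 0.6816
t 11.2167 F [0.88 2.51 7.94] T [ 0.402 -0.073  0.091] open 0.0466 grip 35.046443939208984
time: 11.55
tool_pos: [0.5967, -0.0485, 0.2813]
tool_rot: [3.14, -0.002, 0.439]
contact_force: [1.1, 2.1, 8.2]
opening: 0.0466
grip_force: 35.0
now [ 0.5967 -0.0485  0.2813] [ 3.1399e+00 -1.8000e-03  4.3860e-01] tool d: [-0.0005  0.0009  0.0003] rz 0.4816
t 11.55 F [1.08 2.11 8.25] T [ 0.489 -0.036  0.088] open 0.0466 grip 35.046767592430115
```

```bash
python3 -m pendant '[0,0,0,0,0,0.05,0,0,0,0,0,0.05,0,0,0,0,0,0.05,0,0,0,0,0,0.05]'
python3 -c "
from h import *
go(.5966,-.0495,.281,-.043)"
python3 -m pendant '[0,0,0,0,0,0.04,0,0,0,0,0,0.03,0,0,0,0,0,0.03,0,0,0,0,0,0.0]'
python3 -c "
from h import *
go(.5966,-.0495,.281,-.043)"
```

```text
time: 11.88
tool_pos: [0.5967, -0.0485, 0.2813]
tool_rot: [3.14, -0.002, 0.239]
contact_force: [0.6, 2.6, 8.7]
opening: 0.0465
grip_force: 35.0
now [ 0.5967 -0.0485  0.2813] [ 3.1405e+00 -2.2000e-03  2.3850e-01] tool d: [-0.0003  0.001   0.0003] rz 0.2815
t 11.8833 F [0.57 2.62 8.73] T [ 0.502 -0.043  0.084] open 0.0465 grip 35.047128796577454
time: 12.22
tool_pos: [0.5967, -0.0484, 0.2813]
tool_rot: [3.141, -0.002, 0.139]
contact_force: [0.6, 2.3, 8.8]
opening: 0.0468
grip_force: 35.0
now [ 0.5967 -0.0484  0.2813] [ 3.1408e+00 -2.4000e-03  1.3950e-01] tool d: [-0.0002  0.0011  0.0003] rz 0.1825
t 12.2167 F [0.6  2.27 8.78] T [ 0.5   -0.042  0.065] open 0.0468 grip 35.048378705978394
```

```bash
for i in 1; do :; done
python3 -m pendant '[0,0,0,0,0,0.03,0,0,0,0,0,0.03,0,0,0,0,0,0.03]'
python3 -c "
from h import *
go(.5966,-.0495,.281,-.043)"
python3 -m pendant '[0,0,0,0,0,0.02,0,0,0,0,0,0.02,0,0,0,0,0,0.01]'
python3 -c "
from h import *
go(.5966,-.0495,.281,-.043)"
python3 -m pendant '[0,0,0,0,0,0.015,0,0,0,0,0,0.015]'
python3 -c "
from h import *
go(.5966,-.0495,.281,-.043)"
```

```text
time: 12.47
tool_pos: [0.5967, -0.0484, 0.2813]
tool_rot: [3.141, -0.002, 0.05]
contact_force: [0.7, 3.0, 7.0]
opening: 0.0468
grip_force: 35.0
now [ 0.5967 -0.0484  0.2813] [ 3.141e+00 -2.400e-03  4.960e-02] tool d: [-0.0002  0.0011  0.0003] rz 0.0926
t 12.4667 F [0.67 2.99 7.03] T [ 0.609 -0.129  0.063] open 0.0468 grip 35.04831612110138
time: 12.72
tool_pos: [0.5968, -0.0479, 0.2813]
tool_rot: [-3.141, -0.003, 0.001]
contact_force: [1.6, 6.5, 8.9]
opening: 0.0463
grip_force: 35.1
now [ 0.5968 -0.0479  0.2813] [-3.1412e+00 -2.7000e-03  6.0000e-04] tool d: [-0.0002  0.0016  0.0003] rz 0.0436
t 12.7167 F [1.61 6.46 8.86] T [ 1.104 -0.163  0.439] open 0.0463 grip 35.07002055644989
time: 12.88
tool_pos: [0.5968, -0.0477, 0.2813]
tool_rot: [-3.141, -0.003, -0.028]
contact_force: [1.7, 6.9, 8.2]
opening: 0.0465
grip_force: 35.2
now [ 0.5968 -0.0477  0.2813] [-3.1412e+00 -2.6000e-03 -2.7900e-02] tool d: [-0.0001  0.0018  0.0003] rz 0.0151
t 12.8833 F [1.73 6.89 8.21] T [ 1.19  -0.206  0.958] open 0.0465 grip 35.19440174102783
```

The stop is felt: torque rose from 0.06 to 0.96 N m over the last 0.08 rad. I'll ease off the twist and release.

```bash
python3 -m pendant '[0,-0.0005,0,0,0,-0.02,0,0,0,0,0,0]'
python3 -c "
from h import *
go(.5966,-.0495,.281,-.043)"
python3 -m pendant '[0,0,0,0,0,0,0,0,0,0,0,0,0,0,0,0,0,0,0,0,0,0,0,0,0,0,0,0,0,0,0,0,0,0,0,0]' 0.08
python3 -c "
from h import *
go(.5966,-.0495,.281,-.043)
s=robot.read_camera('side')
cv2.imwrite('pics/r.png',crop(s['image'],277,160,80,80,7))"
```

```text
time: 13.05
tool_pos: [0.5968, -0.0475, 0.2813]
tool_rot: [3.141, -0.003, -0.007]
contact_force: [1.3, 4.0, 9.1]
opening: 0.0465
grip_force: 35.1
now [ 0.5968 -0.0475  0.2813] [ 3.1412e+00 -2.7000e-03 -6.9000e-03] tool d: [-0.0002  0.002   0.0003] rz 0.0361
t 13.05 F [1.26 3.99 9.13] T [ 0.734 -0.248  0.486] open 0.0465 grip 35.07390797138214
time: 13.55
tool_pos: [0.5961, -0.0481, 0.2795]
tool_rot: [3.141, 0.002, -0.009]
contact_force: [0.3, -0.2, -0.1]
opening: 0.079
grip_force: 0.0
now [ 0.5961 -0.0481  0.2795] [ 3.1414e+00  1.6000e-03 -9.3000e-03] tool d: [ 0.0005  0.0014 -0.0015] rz 0.0337
t 13.55 F [ 0.32 -0.21 -0.13] T [ 0.065  0.056 -0.013] open 0.079 grip 0.0
```

View pics/r.png

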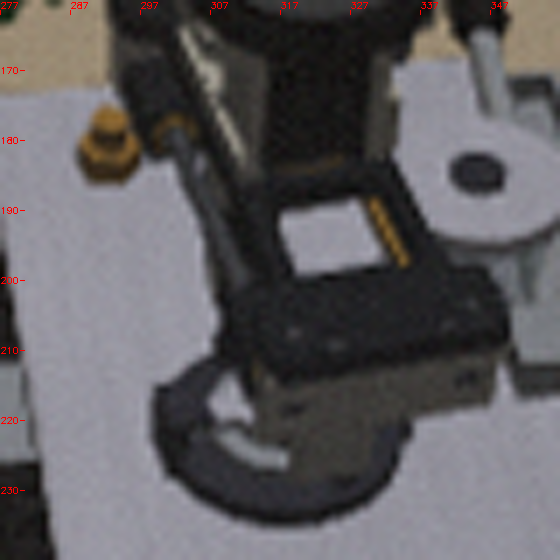

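The finger hides the plug here (port ring around (317,223)). I'll raise the hand straight up, swing clear and check.

```bash
python3 -m pendant '[0,0,-0.01,0,0,0,0,0,-0.025,0,0,0,0,0,-0.03,0,0,0,0,0,-0.03,0,0,0,0,0,-0.03,0,0,0,0,0,-0.02,0,0,0,0,0,0,0,0,0]' 0.09
python3 -m pendant '[0,0.03,0,0,0,0,0,0.03,0,0,0,0,0,0.03,0,0,0,0,0,0.03,0,0,0,0,0,0.03,0,0,0,0,0,0.03,0,0,0,0,0,0.03,0,0,0,0,0,0.03,0,0,0,0]'
python3 -m pendant '[-0.01,0.03,0,0,0,0,-0.01,0.03,0,0,0,0,-0.01,0.03,0,0,0,0,0,0,0,0,0,0,0,0,0,0,0,0]'
python3 -c "
from h import *
go(.5966,-.0495,.281,-.043)
s=robot.read_camera('side');t=robot.read_camera('top')
cv2.imwrite('pics/e.png',np.hstack([crop(t['image'],280,166,50,50,8),crop(s['image'],292,190,50,50,8)]))
for z in(.128,.096):
  for d in (t,s): print(z,proj(d,(.5966,-.0485,z)))"
```

```text
time: 14.18
tool_pos: [0.5966, -0.0479, 0.4312]
tool_rot: [3.139, -0.01, -0.009]
contact_force: [-0.2, -0.3, 0.4]
opening: 0.0901
grip_force: 0.0
time: 14.85
tool_pos: [0.5938, -0.2893, 0.4248]
tool_rot: [-3.141, 0.001, -0.009]
contact_force: [0.9, -0.7, 0.0]
opening: 0.0899
grip_force: 0.0
time: 15.27
tool_pos: [0.5624, -0.3793, 0.4243]
tool_rot: [-3.141, 0.001, -0.012]
contact_force: [-1.3, -0.2, -0.6]
opening: 0.0901
grip_force: 0.0
now [ 0.5624 -0.3793  0.4243] [-3.1407e+00  1.2000e-03 -1.2200e-02] tool d: [ 0.0302 -0.3302  0.1433] rz 0.0308
t 15.2667 F [-1.28 -0.17 -0.59] T [ 0.044 -0.019 -0.06 ] open 0.0901 grip 0.0
0.128 (np.float64(305.3796930112643), np.float64(187.12319203539238))
0.128 (np.float64(317.0568915261435), np.float64(206.69897331984836))
0.096 (np.float64(304.95764370081633), np.float64(190.3768024986478))
0.096 (np.float64(316.38489546605206), np.float64(216.64701651575965))
```

View pics/e.png

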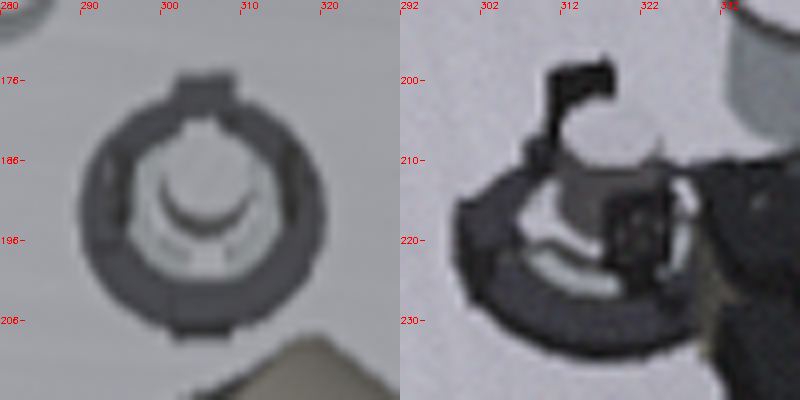

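The top view shows the hub at about (305.4,188), over the port's axis. The tabs span about 24 px (about 59 mm, sprung out) and the ears lie under both hooks at about (305,177) and (305,207). The side view shows it upright at the expected height, so I'm handing in.

```bash
python3 -c "
from cell import robot
print(robot.hand_in())"
```

```text
the job is handed in; nothing more can be done
None
```

The two-tab plug is on the test port, turned to its end stop with tabs sprung out and ears under the hooks in the last pictures; the plain plug was left alone, and the job was handed in at about 15 s with no verdict printed.

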